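# Shut the coffee maker's water and open the descaler jar

## Robot

A 6-joint arm with a two-finger parallel gripper is mounted at the origin on the work surface. World frame = base frame: x ahead of the robot, y to its left, z up, the work surface at z = 0. Lengths are in mm, angles in rad, forces in N, time in s.
With the tool pointing down it reaches from about 150 to 775 mm from the base axis. Payload 6.1 kg.
Tool frame: the origin (TCP) lies midway between the tips of the shut fingers; the grasp point (between the pads) lies 19 mm behind it; z points along the fingers, y is the line along which they close (so a half turn about z gives the same grasp; the last joint's range is limited). The gripper opens to 85 mm and grips with 20 to 120 N. Pads are 22 mm wide; open, the fingers measure 114 mm over their backs; the gripper's body (76 mm by 85 mm) begins 54 mm behind the grasp point. The pads swing forward as they close: fully open they stand 13 mm farther back than shut.
Start: joints at [1.22, 0.126, -0.04, 1.405, 0, 1.571], TCP at [180.409, 493.012, 231.295] pointing down, gripper open.
Joint ranges: [-2.72, 2.72], [-0.95, 1.95], [-1.27, 1.35], [-1.78, 2.02], [-1.46, 1.47], [-3.14, 3.14]. Speed limits (rad/s): [2.39, 2.39, 3.01, 3.14, 3.14, 3.14].

## Interface

Orientations are given as a rotation vector (axis times angle).
In Python, from rig import r gives the robot as it stands. The module is installed in compiled form; this text tells all that it offers.
- The arm moves only by the tool drive_tool, never from a script. Its arguments are lists of equal length, an entry for each row: "angular": the turn, a rotation vector about the tool's x, y, z in degrees, a list of three; "linear": the shift along the tool's x, y, z in cm, a list of three; "gripper": the finger opening in cm, from 0 to 8.54. A call has exactly 8 rows; each row is the pose to reach, as a shift and turn from the pose commanded when the call began, along the tool's axes at that moment; what a row does not reach only later rows make up. A row lasts 1/12 s, in which the tool goes at most 41.7 mm and 7.16 degrees, less where a joint would pass 70% of its speed; a pose out of reach is approached as far as the arm can. A call with a gripper value outside its range is refused whole. The fingers move at their own pace and stop on an object; "force" is the grip in N (left out, the last holds). Time passes only in rows, so rows that repeat a pose let the fingers close, or fill a call up. It gives the time, the measured TCP pose, the force, the opening and the grip force at its end, in the units of the state.
- r.sense(): the state, without advancing time (a new reading comes with each control period).
- r.camera(name): name is "scene" or "top"; returns a dict with "color" (384x512x3 uint8, red, green, blue), "K" (3x3 intrinsics, pixels), "dist" ([k1, k2, p1, p2, k3] as OpenCV has them; the pictures are not rectified), "eye" and "attitude" of the camera in the world. Camera axes: x right, y up, looking along -z (the intrinsics and any distortion apply to the point x, -y, -z); pixel columns grow to the right and rows downward; lengths in mm; the calibration is good to about 2 mm. A picture is of the moment at which its call begins. There is no depth.
- r.close_job(): hands the job in; it is judged then, once.
The state is a dict: "t": time; "qpos": joint angles; "dq": joint speeds; "tau": joint torques, N m; "eef_pos": TCP position; "eef_rot": TCP orientation; "contact_force": force on the tool from outside, world axes, zero at the start; "wrist_torque": the same for the moment, N m; "grip_width": finger opening in mm; "grip_force": force on a finger pad.
Only numpy, scipy, OpenCV 4.12 (cv2) and the standard library are available. Lean on these libraries where they do the work, as an engineer would, in place of code of your own. Each camera call takes 0.05 s, during which the arm holds its last target. There are 200 camera calls.

## Task

The plumbed-in coffee maker is about to be descaled: first shut off its water by turning the lever of the ball valve in its copper feed pipe clockwise, all the way to the closed stop, square across the pipe. Then open the jar of descaling tablets: push its child-safe cap down, twist it anticlockwise until it is free and lift it off, and finish still holding the cap, level and still, straight above the open jar with about 5 cm of air between cap and mouth. The jar stays standing on the counter where it was, and everything else on the counter is left alone.

Things in the scene. Friction and masses are not known exactly. Their poses are not given: they have to be found in the camera images.
- valve (a joint): lever of the quarter-turn ball valve, angle in rad: 0 = open, lever along the pipe; 1.571 = shut, square across the pipe, against the closed stop. Turns about an upright axis; the value grows clockwise seen from above. Dry friction about 0.22 N m (3 N at the grip); stays where it is left. Starts open or nearly so (0 to 0.3)
- valve_pivot (a point): point on the lever's turning axis, 108 mm above the counter, level with the grip. Below it a brass valve sits in a level 15 mm copper pipe (centre 60 mm up) that rises from the counter 150 mm to one side and enters the coffee maker (220 wide, 345 mm tall) 175 mm to the other. Axes: z up, y along the pipe to the coffee maker; open lever points to -y, shut to -x
- valve_grip (a point): middle of the lever's black sleeved grip, 78 mm from the turning axis, 108 mm above the counter; the grip is a straight level bar 72 mm long (40 to 112 mm from the axis, pointing away from it), 18 mm wide, 11 mm thick. Below it 35 mm of free space down to the pipe when the lever lies along the pipe
- jar: white plastic jar of descaling tablets, loose, 0.4 to 0.75 kg: body 80 mm across and 80 mm tall with a paper label, sloping shoulder up to 95 mm, neck 34 mm across. Origin at the middle of its underside, z up along its axis
- cap: white ribbed round push-and-turn cap on the jar, 52 mm across, 32 mm tall, 42 g; origin at its centre (half-way up, on the axis), z up. Locked, the origin is 119 mm above the jar's underside: top at 135, lower edge at 103 mm, 8 mm above the shoulder's top, which falls away outwards at about 35 degrees, so fingertips may reach a little below the cap
- jar_mouth (a point): centre of the jar's mouth rim, 125 mm above its underside, hidden in the cap. The cap's inner spring pushes it up with 5 N; push it down at least 3.5 mm (10 N; bottoms at 5.5 mm, 13 N) and, still pressed, turn it anticlockwise seen from above: free to lift straight off from 40 degrees to a stop at 90 (aim for 60). Unpressed it will not turn; pulling only lifts the jar
- vitamins: small round plastic bottle with a paper label and plain cap, 48 mm across, 88 mm tall; origin at the middle of its underside; a bystander, leave it alone
- mug: white mug, 80 mm across, 92 mm tall; origin at the middle of its underside; a bystander, leave it alone
- teaspoon: steel teaspoon lying flat, 142 mm long, 10 mm high; origin at its middle; a bystander, leave it alone
- tin: bare steel food tin, 74 mm across, 108 mm tall; origin at the middle of its underside; a bystander, leave it alone
- tumbler: clear plastic tumbler, 72 mm across, 115 mm tall; origin at the middle of its underside; a bystander, leave it alone
- pasta_jar: glass storage jar with a red lid, 84 mm across, 145 mm tall; origin at the middle of its underside; a bystander, leave it alone
- carton: dark carton of coffee pods, 75 x 110 x 95 mm; origin at the middle of its underside; a bystander, leave it alone
Things that resemble listed ones, but are neither listed nor needed, are in the scene too. What is shaped like the jar but yellow is not meant.

How it is judged (in metres and radians):
On the way, in this order (a step that is already met when the one before it is completed fails the run):
1. the water valve is shut, lever against its closed stop, with the cap still on the jar (value of joint valve above 1.48 rad and z of cap in the frame of jar below 0.123 m), for 0.2 s.
2. the cap is pushed down on the jar (z of cap in the frame of jar below 0.1158 m), for 0.1 s.
3. the cap is off and held above the open jar (z of cap in the frame of jar above 0.161 m and horizontal distance between cap and jar below 0.04 m and contact force between cap and jar below 0.05 N and contact force between the fingers and cap above 1 N), for 0.3 s.
At the end, for the whole second after the job is handed in: Lever within 5 degrees of its closed stop; cap gripped, still, level within 17 degrees, clear of the jar, its lower edge 20 to 124 mm above the mouth, axis within 40 mm of the jar's; jar upright on the counter within 50 mm of its start; bystanders as they were (all of step 3 and value of joint valve above 1.48 rad and z of cap in the frame of jar below 0.265 m and angle between cap's own z axis and vertical below 0.3 rad and linear speed of cap below 0.03 m/s and angle between jar's own z axis and vertical below 0.1 rad and height (world z) of jar below 0.006 m and distance of jar from where it was at the start of the episode below 0.05 m); the arm keeps its last pose, push and grip.
It fails at once if the jar is tipped or lifted off the counter (angle between jar's own z axis and vertical above 0.3 rad or height (world z) of jar above 0.03 m).
It fails at once if a bystander on the counter is knocked or moved (over 30 mm) (distance of any of vitamins, mug, teaspoon, tin, tumbler, pasta_jar, carton from where it was at the start of the episode above 0.03 m).
It also fails if it takes over 58 s, if anything falls off the work surface, if the arm or the gripper's body presses on something with over 40 N, if the wrist force passes 120 N, or if a joint passes its speed limit or range.

## Working session

There is one attempt and no reset: what is moved stays moved. The work goes in short steps, Python scripts to look and compute and a tool call to move; the robot and the scene stay as the last step left them, time stands still between calls to the robot, and variables do not carry over. Pictures are saved under pics/ and viewed, at most 10 in all, crops included, and the job is handed in when it is done.

Besides the shell and the picture viewer there is one more tool, called after "Emit:" as name(argument=value, ...) on one line, values as JSON. drive_tool: Moves the arm, as the interface text tells. Its arguments: {"type":"object","properties":{"angular":{"type":"array","items":{"type":"array","items":{"type":"number"}}},"linear":{"type":"array","items":{"type":"array","items":{"type":"number"}}},"gripper":{"type":"array","items":{"type":"number"}},"force":{"type":"number"}},"required":["angular","linear","gripper"]}

```bash
mkdir -p pics; cat > h.py <<'E'
import numpy as np, cv2
from scipy.spatial.transform import Rotation as R
from rig import r
def shot(name,fn=None):
    c=r.camera(name)
    if fn: cv2.imwrite(fn,c["color"][:,:,::-1])
    return c
def rot(c):
    a=np.array(c["attitude"],float)
    return a if a.shape==(3,3) else R.from_rotvec(a).as_matrix()
def ray(c,px):
    p=cv2.undistortPoints(np.array([[px]],float),np.array(c["K"],float),np.array(c["dist"],float))[0,0]
    return rot(c)@np.array([p[0],-p[1],-1.])
def at(c,px,z):
    d=ray(c,px);e=np.array(c["eye"],float);return e+d*(z-e[2])/d[2]
def proj(c,P):
    q=(np.atleast_2d(P)-np.array(c["eye"],float))@rot(c); q=q*[1,-1,-1]
    return cv2.projectPoints(q.reshape(-1,1,3),np.zeros(3),np.zeros(3),np.array(c["K"],float),np.array(c["dist"],float))[0][:,0]
E
python3 - <<'E'
from h import *
for n in("scene","top"):
    c=shot(n,f"pics/{n}0.png"); print(n,c["eye"],c["attitude"],np.array(c["K"]).tolist(),c["dist"])
    np.save(f"{n}.npy",c,allow_pickle=True)
print(r.sense())
E
```

```text
scene [1189.59719252 -425.32761701  748.66114728] [0.80478227 0.41209169 0.89349026] [[457.3543437535249, 0.0, 256.5068923092861], [0.0, 457.3543437535249, 189.28813136783415], [0.0, 0.0, 1.0]] [0.04349672 0.         0.         0.         0.        ]
top [458.66393712  12.72384151 963.68735634] [ 0.07085323 -0.09426804 -1.55415153] [[399.09104874648983, 0.0, 258.66946843722263], [0.0, 399.09104874648983, 199.00485055954275], [0.0, 0.0, 1.0]] [-0.0645895  0.         0.         0.         0.       ]
{'t': 0.1, 'qpos': array([ 1.21997735e+00,  1.26335071e-01, -4.04938661e-02,  1.40538763e+00,
        2.49777876e-05,  1.57079926e+00]), 'dq': array([ 7.26672554e-04,  8.94885253e-04,  2.27737605e-03, -1.47881470e-04,
        2.41833319e-04, -3.86150275e-05]), 'tau': array([ 1.60290016e-03, -4.36904347e+01,  3.53607130e+01,  1.36978328e-02,
       -2.86606860e-05, -1.64388319e-05]), 'eef_pos': array([180.29576867, 492.69091639, 230.60427587]), 'eef_rot': array([-5.48200478e-01, -3.09311560e+00,  2.18963757e-03]), 'contact_force': array([ 0.32028045,  0.42808385, -1.28442293]), 'wrist_torque': array([-0.04619204, -0.02651342, -0.03152627]), 'grip_force': 0.0, 'grip_width': 85.29198575549438}
```

View pics/scene0.png

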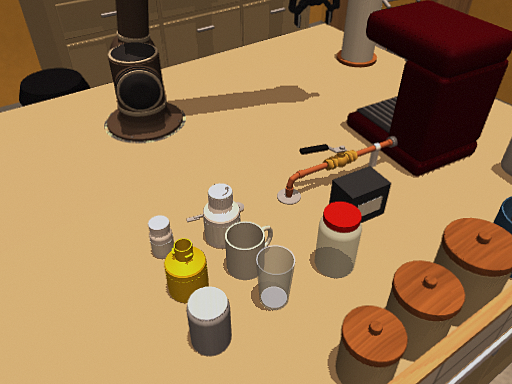

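View pics/top0.png

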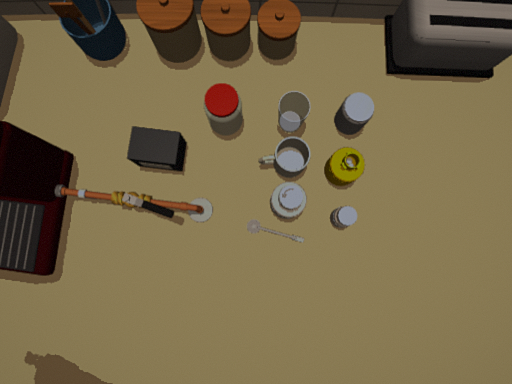

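The scene view shows the white jar at (221,215), with its ribbed cap at (220,198). The valve grip is at (315,149) and the brass valve at (342,159). In the top view the jar is at (290,199), the grip at (157,209) and the valve at (132,199).

Look-alikes (top view): yellow jar (346,165), vitamins (345,216), tin (355,110), mug (291,156) and red-lid jar (222,105). I choose the white jar with the ribbed cap at (290,199) and will check it in a close crop.

```bash
python3 - <<'E'
from h import *
T=cv2.imread("pics/top0.png");S=cv2.imread("pics/scene0.png")
f=lambda I,x,y,w,h,s:cv2.resize(I[y:y+h,x:x+w],None,fx=s,fy=s,interpolation=cv2.INTER_CUBIC)
a=np.hstack([f(T,250,150,80,60,5)[:300],f(T,110,170,80,60,5)])
b=np.hstack([f(S,180,170,80,60,5),f(S,295,130,80,60,5)])
cv2.imwrite("pics/crop1.png",np.vstack([a,b]))
E
```

```text
(no output)
```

View pics/crop1.png

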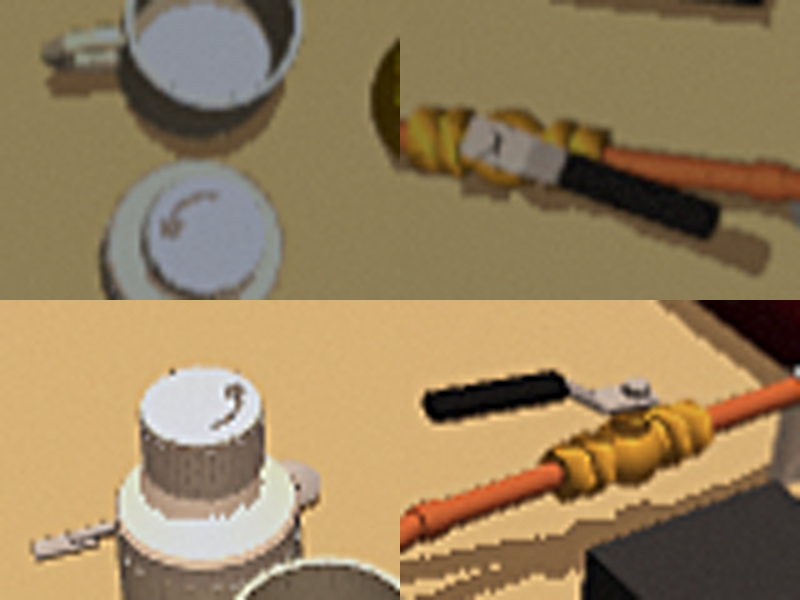

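```bash
python3 - <<'E'
from h import *
T=np.load("top.npy",allow_pickle=True).item();S=np.load("scene.npy",allow_pickle=True).item()
def tri(a,b):
    A=[];B=[]
    for c,p in((T,a),(S,b)):
        d=ray(c,p);d/=np.linalg.norm(d);M=np.eye(3)-np.outer(d,d);A.append(M);B.append(M@np.array(c["eye"]))
    return np.linalg.solve(sum(A),sum(B))
for n,a,b,z in(("captop",(290.4,196.8),(219.6,190.8),135),("grip",(157.6,208.7),(314,149),110),("pivot",(128.6,198.6),(341.6,146.8),115),("gripin",(143,203.6),(0,0),110),("gripout",(172.6,213.6),(0,0),110)):
    print(n,at(T,a,z).round(1),at(S,b,z).round(1) if b[0] else'',tri(a,b).round(1) if b[0] else '')
for n,p in(("pipe1",(195,208)),("pipe0",(70,190))): print(n,at(T,p,67).round(1))
for n,p,z in(("mug",(292,145),92),("mugbase",(290,161),0),("spoonR",(300,240),5),("spoonL",(253,226),5),("vit",(347,215),88),("cart",(158,130),95),("pasta",(222,98),145),("mughandle",(265,160),50),("carton corner",(131,155),95),("carton corner2",(180,168),95)):print(n,at(T,p,z).round(0))
E
```

```text
captop [552.1 -65.4 135. ] [555.  -67.1 135. ] [552.4 -65.6 132.4]
grip [524.7 217.2 110. ] [526.9 217.5 110. ] [525.2 218.2 108.6]
pivot [544.9 279.4 115. ] [563.4 273.1 115. ] [548.1 286.4 100.2]
gripin [535.1 249.2 110. ]  
gripout [514.7 184.5 110. ]  
pipe1 [530.9 143.1  67. ]
pipe0 [567.4 430.8  67. ]
mug [673. -72.  92.]
mugbase [656. -77.   0.]
spoonR [ 463. -101.    5.]
spoonL [495.  12.   5.]
vit [ 519. -196.   88.]
cart [702. 228.  95.]
pasta [760.  82. 145.]
mughandle [647. -14.  50.]
carton corner [644. 285.  95.]
carton corner2 [617. 175.  95.]
```

```bash
cat >> h.py <<'E'
def to(P,yaw=0,s=None):
    "tool-axis shift (cm) from measured pose to world point P"
    s=s or r.sense(); return (R.from_rotvec(s["eef_rot"]).as_matrix().T@(np.array(P,float)-s["eef_pos"])/10).round(2)
piv=np.array([549,292.])
def lev(th,rho=85,gap=0,z=92):
    t=np.radians(th);u=np.array([np.cos(t),np.sin(t)]);n=np.array([np.sin(t),-np.cos(t)])
    a=np.radians(th-90);h=11*abs(np.cos(a-np.radians(160)))+14.5*abs(np.cos(a-np.radians(70)))
    return np.r_[piv+rho*u-(9+h+gap)*n,z]
E
python3 - <<'E'
from h import *
print(R.from_rotvec(r.sense()["eef_rot"]).as_matrix().round(3))
print(lev(252.5,gap=12),to(lev(252.5,gap=12,z=231)),to(lev(252.5,gap=12)))
E
```

```text
[[-0.939  0.344 -0.001]
 [ 0.344  0.939 -0.001]
 [ 0.    -0.001 -1.   ]]
[554.55217243 201.12443112  92.        ] [-4.517e+01 -1.452e+01 -2.000e-02] [-45.17 -14.5   13.88]
```

Emit:
drive_tool(angular=[[0, 0, 0], [0, 0, 0], [0, 0, 0], [0, 0, 0], [0, 0, 0], [0, 0, 0], [0, 0, 0], [0, 0, 0]], linear=[[-3.8, -1.2, 0], [-7.6, -2.4, 0], [-11.4, -3.6, 0], [-15.2, -4.9, 0], [-19, -6.1, 0], [-22.8, -7.3, 0], [-26.6, -8.5, 0], [-30.4, -9.8, 0]], gripper=[0, 0, 0, 0, 0, 0, 0, 0])

```text
t: 0.77
eef_pos: [433.4, 295.0, 231.0]
eef_rot: [-0.548, -3.093, 0.0]
contact_force: [0.1, 1.1, -0.5]
grip_width: -0.1
grip_force: 0.0
```

Emit:
drive_tool(angular=[[0, 0, 0], [0, 0, 0], [0, 0, 0], [0, 0, 0], [0, 0, 0], [0, 0, 0], [0, 0, 0], [0, 0, 0]], linear=[[-3.8, -1.2, 0], [-7.6, -2.4, 0], [-11.4, -3.6, 0], [-14.8, -4.7, 0], [-14.8, -4.7, 0], [-14.8, -4.7, 0], [-14.8, -4.7, 0], [-14.8, -4.7, 0]], gripper=[0, 0, 0, 0, 0, 0, 0, 0])

```text
t: 1.43
eef_pos: [554.3, 202.1, 231.2]
eef_rot: [-0.547, -3.093, 0.0]
contact_force: [-0.8, 1.4, 0.0]
grip_width: 0.2
grip_force: 0.0
```

```bash
python3 - <<'E'
from h import *
s=r.sense();print(s["t"],s["eef_pos"],s["eef_rot"],s["qpos"].round(3),s["grip_width"],s["contact_force"])
print(to(lev(252.5,gap=12)))
shot("top","pics/top1.png")
E
```

```text
1.4333 [554.26294332 202.09506591 231.21705696] [-5.46533948e-01 -3.09307706e+00  9.34381428e-05] [0.35  0.251 0.113 1.433 0.    0.699] 0.23604306744969714 [-0.76215491  1.36151552  0.04899466]
[-0.07 -0.08 13.92]
```

View pics/top1.png

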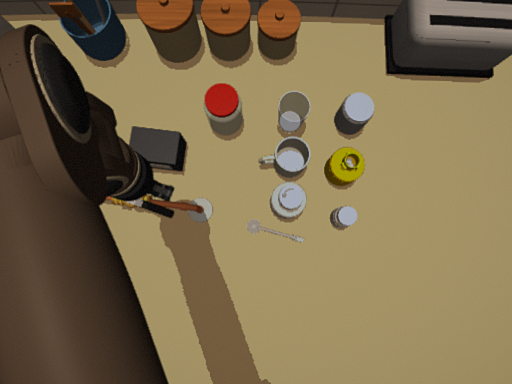

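The top view shows the shut fingers at (160,190), on the far side of the lever grip at (157,209). Next I go down beside it.

Emit:
drive_tool(angular=[[0, 0, 0], [0, 0, 0], [0, 0, 0], [0, 0, 0], [0, 0, 0], [0, 0, 0], [0, 0, 0], [0, 0, 0]], linear=[[-0.1, -0.1, 3], [-0.1, -0.1, 6], [-0.1, -0.1, 9], [-0.1, -0.1, 11.5], [-0.1, -0.1, 13], [-0.1, -0.1, 13.9], [-0.1, -0.1, 13.9], [-0.1, -0.1, 13.9]], gripper=[0, 0, 0, 0, 0, 0, 0, 0])

```text
t: 2.15
eef_pos: [555.4, 200.9, 93.0]
eef_rot: [0.546, 3.093, 0.0]
contact_force: [0.7, -0.6, 0.4]
grip_width: -0.1
grip_force: 0.0
```

```bash
python3 - <<'E'
from h import *
s=r.sense();print(s["t"],s["eef_pos"],s["contact_force"])
for th in np.linspace(252.5,172.8,17): print(round(th,1),to(lev(th),s=s))
E
```

```text
2.15 [555.39936838 200.89171855  92.96196676] [ 0.73760132 -0.56202084  0.36034557]
252.5 [ 1.29 -0.06  0.1 ]
247.5 [ 2.03 -0.24  0.1 ]
242.5 [ 2.66 -0.37  0.1 ]
237.6 [ 3.32 -0.45  0.09]
232.6 [ 3.99 -0.48  0.09]
227.6 [ 4.67 -0.46  0.09]
222.6 [ 5.37 -0.38  0.09]
217.6 [ 6.07 -0.24  0.09]
212.6 [ 6.76 -0.03  0.09]
207.7 [7.45 0.24 0.09]
202.7 [8.13 0.58 0.09]
197.7 [8.78 0.99 0.09]
192.7 [9.4  1.46 0.09]
187.7 [9.99 1.99 0.09]
182.8 [10.53  2.59  0.09]
177.8 [11.01  3.25  0.09]
172.8 [11.44  3.96  0.09]
```

Emit:
drive_tool(angular=[[0, 0, 0], [0, 0, 0], [0, 0, 0], [0, 0, 0], [0, 0, 0], [0, 0, 0], [0, 0, 0], [0, 0, 0]], linear=[[0.8, 0, 0], [1.3, -0.1, 0.1], [2, -0.2, 0.1], [2.7, -0.4, 0.1], [3.3, -0.4, 0.1], [4, -0.5, 0.1], [4.7, -0.5, 0.1], [5.4, -0.4, 0.1]], gripper=[0, 0, 0, 0, 0, 0, 0, 0])

```text
t: 2.82
eef_pos: [503.0, 215.0, 91.5]
eef_rot: [0.549, 3.093, -0.0]
contact_force: [2.6, -0.1, -0.5]
grip_width: 0.2
grip_force: 1.5
```

Emit:
drive_tool(angular=[[0, 0, 0], [0, 0, 0], [0, 0, 0], [0, 0, 0], [0, 0, 0], [0, 0, 0], [0, 0, 0], [0, 0, 0]], linear=[[0.7, 0.1, 0], [1.4, 0.4, 0], [2.1, 0.6, 0], [2.8, 1, 0], [3.4, 1.4, 0], [4, 1.8, 0], [4.6, 2.4, 0], [4.6, 2.4, 0]], gripper=[0, 0, 0, 0, 0, 0, 0, 0])

```text
t: 3.48
eef_pos: [467.4, 254.7, 91.0]
eef_rot: [-0.545, -3.092, -0.0]
contact_force: [-0.4, -0.2, -0.4]
grip_width: -0.0
grip_force: 0.0
```

```bash
python3 - <<'E'
from h import *
s=r.sense();print(s["t"],s["eef_pos"],s["contact_force"],s["wrist_torque"])
for th in (187.7,182,177,172.8,170): print(round(th,1),to(lev(th),s=s))
E
```

```text
3.4833 [467.42229333 254.70353288  91.04001996] [-0.36887912 -0.17778167 -0.39725732] [-0.02538566 -0.01490803  0.08983706]
187.7 [-0.12 -0.04 -0.1 ]
182 [ 0.5   0.65 -0.1 ]
177 [ 0.98  1.32 -0.09]
172.8 [ 1.33  1.92 -0.09]
170 [ 1.54  2.34 -0.09]
```

Emit:
drive_tool(angular=[[0, 0, 0], [0, 0, 0], [0, 0, 0], [0, 0, 0], [0, 0, 0], [0, 0, 0], [0, 0, 0], [0, 0, 0]], linear=[[0.3, 0.3, 0], [0.5, 0.6, 0], [0.8, 1, 0], [1, 1.3, 0], [1.2, 1.6, 0], [1.3, 1.9, 0], [1.3, 2, 0], [1.3, 2, 0]], gripper=[0, 0, 0, 0, 0, 0, 0, 0])

```text
t: 4.15
eef_pos: [462.7, 274.8, 91.1]
eef_rot: [0.549, 3.093, -0.007]
contact_force: [0.1, -9.1, 2.5]
grip_width: -0.2
grip_force: 5.1
```

```bash
python3 - <<'E'
from h import *
s=r.sense();print(s["t"],s["eef_pos"],s["contact_force"],s["wrist_torque"])
c=shot("scene","pics/s2.png"); I=cv2.imread("pics/s2.png")
t=shot("top","pics/t2.png"); J=cv2.imread("pics/t2.png")
cv2.imwrite("pics/crop2.png",np.hstack([cv2.resize(X,None,fx=4,fy=4,interpolation=cv2.INTER_CUBIC) for X in (I[110:210,270:370],J[150:250,90:190])]))
E
```

```text
4.15 [462.72802692 274.77692226  91.10057188] [ 0.08275068 -9.14381555  2.52713668] [-1.94032839 -0.04357438  0.02319696]
```

View pics/crop2.png

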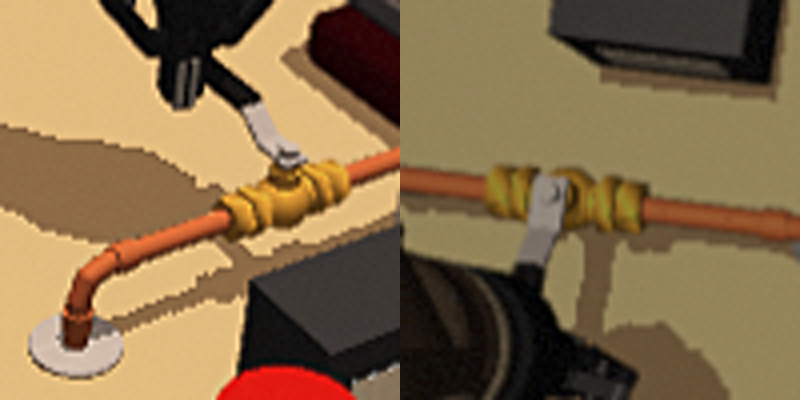

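The crop shows the lever turned across the pipe, with the fingers against its near side and 9 N of load. I'll press a little further to make sure it is at the stop.

Emit:
drive_tool(angular=[[0, 0, 0], [0, 0, 0], [0, 0, 0], [0, 0, 0], [0, 0, 0], [0, 0, 0], [0, 0, 0], [0, 0, 0]], linear=[[0.1, 0.1, 0], [0.1, 0.2, 0], [0.1, 0.3, 0], [0.1, 0.4, 0], [0.1, 0.5, 0], [0.1, 0.5, 0], [0.1, 0.5, 0], [0.1, 0.5, 0]], gripper=[0, 0, 0, 0, 0, 0, 0, 0])

```text
t: 4.92
eef_pos: [462.8, 275.5, 91.0]
eef_rot: [0.553, 3.092, -0.02]
contact_force: [-2.6, -26.2, 10.4]
grip_width: 0.3
grip_force: 13.2
```

Only 0.7 mm of motion for 17 N more, so the lever is at its closed stop. Next I back off, rise and go over the jar.

Emit:
drive_tool(angular=[[0, 0, 0], [0, 0, 0], [0, 0, 0], [0, 0, 0], [0, 0, 0], [0, 0, 0], [0, 0, 0], [0, 0, 0]], linear=[[0, -1.5, 0], [0, -3.5, 0], [0, -4.5, -3], [0, -4.5, -6.5], [0, -4.5, -10], [0, -4.5, -14], [0, -4.5, -14], [0, -4.5, -14]], gripper=[0, 0, 0, 0, 0, 0, 0, 0])

```text
t: 5.58
eef_pos: [449.5, 240.7, 234.1]
eef_rot: [0.547, 3.09, 0.007]
contact_force: [1.0, 0.1, -0.5]
grip_width: -0.2
grip_force: 0.0
```

```bash
python3 - <<'E'
from h import *
s=r.sense();print(s["t"],s["eef_pos"],s["eef_rot"],s["contact_force"])
print(to([553,-66,231]))
t=shot("top","pics/t3.png");c=shot("scene","pics/s3.png")
# lever check: closed-lever prediction, and cap circle overlay
I=cv2.imread("pics/s3.png");J=cv2.imread("pics/t3.png")
a=np.linspace(0,2*np.pi,60)
for C,X in((c,I),(t,J)):
    for z,rr in((135,26),(80,40),(0,40)):
        p=proj(C,np.c_[553+rr*np.cos(a),-66+rr*np.sin(a),a*0+z])
        for q in p: X[int(round(q[1])),int(round(q[0]))]=(0,0,255)
    q=proj(C,[[549-77.4,292+9.8,113]])[0]; X[int(q[1]),int(q[0])]=(0,0,255)
f=lambda X,x,y:cv2.resize(X[y:y+75,x:x+100],None,fx=4,fy=4,interpolation=cv2.INTER_NEAREST)
cv2.imwrite("pics/crop3.png",np.vstack([np.hstack([f(I,170,175),f(J,240,160)]),np.hstack([f(I,270,110),f(J,90,180)])]))
E
```

```text
5.5833 [449.47072487 240.71008866 234.07699509] [0.54713242 3.09040828 0.00700377] [ 0.97930883  0.06648814 -0.45866048]
[-20.25 -25.25   0.23]
```

View pics/crop3.png

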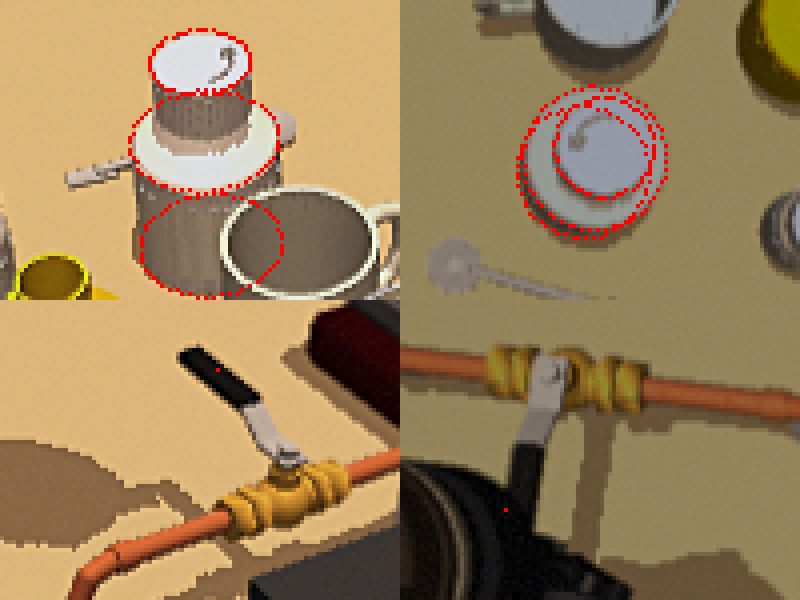

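The overlay fits: the circles for a jar at (553,-66) lie on the cap and jar outlines in both views, and the shut lever's grip centre lands on the black sleeve.

Emit:
drive_tool(angular=[[0, 0, 0], [0, 0, 0], [0, 0, 0], [0, 0, 0], [0, 0, 0], [0, 0, 0], [0, 0, 0], [0, 0, 0]], linear=[[-2.5, -3.2, 0], [-5, -6.3, 0], [-7.6, -9.5, 0], [-10.1, -12.6, 0], [-12.6, -15.8, 0], [-15.2, -18.9, 0], [-17.7, -22.1, 0], [-20.2, -25.3, 0]], gripper=[8.5, 8.5, 8.5, 8.5, 8.5, 8.5, 8.5, 8.5])

```text
t: 6.35
eef_pos: [550.8, -69.2, 229.3]
eef_rot: [-0.547, -3.09, -0.001]
contact_force: [1.7, 0.6, -0.0]
grip_width: 84.9
grip_force: 0.0
```

Emit:
drive_tool(angular=[[0, 0, 0], [0, 0, 0], [0, 0, 0], [0, 0, 0], [0, 0, 0], [0, 0, 0], [0, 0, 0], [0, 0, 0]], linear=[[0, 0, 0], [0, 0, 0], [0, 0, 0], [0, 0, 0], [0, 0, 0], [0, 0, 0], [0, 0, 0], [0, 0, 0]], gripper=[8.5, 8.5, 8.5, 8.5, 8.5, 8.5, 8.5, 8.5])

```text
t: 7.02
eef_pos: [551.3, -66.9, 231.5]
eef_rot: [0.546, 3.093, 0.0]
contact_force: [1.3, -0.0, 0.3]
grip_width: 85.0
grip_force: 0.0
```

```bash
python3 - <<'E'
from h import *
s=r.sense();print(s["t"],s["eef_pos"],s["eef_rot"],s["contact_force"],s["grip_width"],s["qpos"].round(2))
print(to([553,-66,98]))
E
```

```text
7.0167 [551.26277819 -66.85624621 231.52175843] [5.46271986e-01 3.09340030e+00 1.24627852e-04] [ 1.25408522 -0.03602976  0.30466374] 85.02173885895341 [-0.12  0.18  0.03  1.42  0.    0.23]
[-0.13  0.14 13.35]
```

Emit:
drive_tool(angular=[[0, 0, 0], [0, 0, 0], [0, 0, 0], [0, 0, 0], [0, 0, 0], [0, 0, 0], [0, 0, 0], [0, 0, 0]], linear=[[-0.1, 0.1, 3], [-0.1, 0.1, 6], [-0.1, 0.1, 8.5], [-0.1, 0.1, 10.5], [-0.1, 0.1, 12], [-0.1, 0.1, 13.3], [-0.1, 0.1, 13.3], [-0.1, 0.1, 13.3]], gripper=[8.5, 8.5, 8.5, 8.5, 8.5, 8.5, 8.5, 8.5])

```text
t: 7.68
eef_pos: [552.2, -66.7, 98.0]
eef_rot: [-0.548, -3.092, 0.0]
contact_force: [0.2, -0.1, -0.3]
grip_width: 85.1
grip_force: 0.0
```

```bash
python3 - <<'E'
from h import *
s=r.sense();print(s["t"],s["eef_pos"],s["contact_force"],s["grip_width"])
c=shot("scene","pics/s4.png");I=cv2.imread("pics/s4.png")
cv2.imwrite("pics/crop4.png",cv2.resize(I[140:290,140:320],None,fx=4,fy=4,interpolation=cv2.INTER_CUBIC))
E
```

```text
7.6833 [552.1553795  -66.73828455  98.01911773] [ 0.17727303 -0.14394796 -0.33915353] 85.13299956442724
```

View pics/crop4.png

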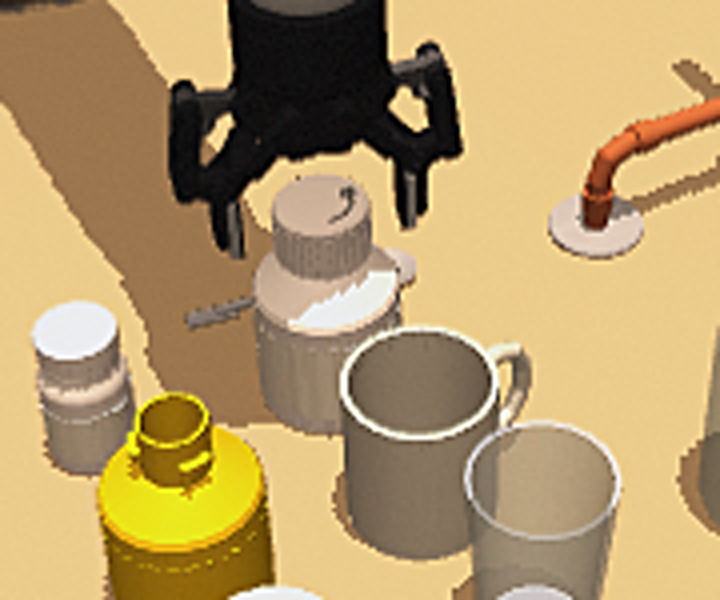

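The fingers straddle the cap at crop (320,225), clear of the mug and vitamins. Now I close on it.

Emit:
drive_tool(angular=[[0, 0, 0], [0, 0, 0], [0, 0, 0], [0, 0, 0], [0, 0, 0], [0, 0, 0], [0, 0, 0], [0, 0, 0]], linear=[[0, 0, 0], [0, 0, 0], [0, 0, 0], [0, 0, 0], [0, 0, 0], [0, 0, 0], [0, 0, 0], [0, 0, 0]], gripper=[4.6, 4.6, 4.6, 4.6, 4.6, 4.6, 4.6, 4.6], force=50)

```text
t: 8.4
eef_pos: [553.3, -67.0, 99.1]
eef_rot: [0.548, 3.092, 0.001]
contact_force: [0.4, -0.1, 4.9]
grip_width: 51.1
grip_force: 51.0
```

Emit:
drive_tool(angular=[[0, 0, 0], [0, 0, 0], [0, 0, 0], [0, 0, 0], [0, 0, 0], [0, 0, 0], [0, 0, 0], [0, 0, 0]], linear=[[0, 0, 0.1], [0, 0, 0.2], [0, 0, 0.3], [0, 0, 0.4], [0, 0, 0.5], [0, 0, 0.5], [0, 0, 0.5], [0, 0, 0.5]], gripper=[4.2, 4.2, 4.2, 4.2, 4.2, 4.2, 4.2, 4.2])

```text
t: 9.07
eef_pos: [553.3, -67.0, 95.1]
eef_rot: [0.548, 3.091, 0.001]
contact_force: [-2.3, 1.3, 11.0]
grip_width: 50.8
grip_force: 51.6
```

Emit:
drive_tool(angular=[[0, 0, 0], [0, 0, 0], [0, 0, 0], [0, 0, 0], [0, 0, 0], [0, 0, 0], [0, 0, 0], [0, 0, 0]], linear=[[0, 0, 0.1], [0, 0, 0.2], [0, 0, 0.3], [0, 0, 0.3], [0, 0, 0.3], [0, 0, 0.3], [0, 0, 0.3], [0, 0, 0.3]], gripper=[4.2, 4.2, 4.2, 4.2, 4.2, 4.2, 4.2, 4.2])

```text
t: 9.73
eef_pos: [553.5, -67.0, 94.0]
eef_rot: [0.547, 3.089, 0.001]
contact_force: [-7.9, 1.5, 23.0]
grip_width: 50.7
grip_force: 52.8
```

Emit:
drive_tool(angular=[[0, 0, -4], [0, 0, -8], [0, 0, -12], [0, 0, -16], [0, 0, -20], [0, 0, -24], [0, 0, -28], [0, 0, -32]], linear=[[0, 0, 0], [0, 0, 0], [0, 0, 0], [0, 0, 0], [0, 0, 0], [0, 0, 0], [0, 0, 0], [0, 0, 0]], gripper=[4.2, 4.2, 4.2, 4.2, 4.2, 4.2, 4.2, 4.2])

```text
t: 10.4
eef_pos: [555.1, -67.6, 94.0]
eef_rot: [-0.33, 3.117, -0.003]
contact_force: [-1.5, -0.2, 18.0]
grip_width: 51.1
grip_force: 52.4
```

Emit:
drive_tool(angular=[[0, 0, -4], [0, 0, -8], [0, 0, -12], [0, 0, -16], [0, 0, -20], [0, 0, -24], [0, 0, -28], [0, 0, -32]], linear=[[0, 0, 0], [0, 0, 0], [0, 0, 0], [0, 0, 0], [0, 0, 0], [0, 0, 0], [0, 0, 0], [0, 0, 0]], gripper=[4.2, 4.2, 4.2, 4.2, 4.2, 4.2, 4.2, 4.2])

```text
t: 11.07
eef_pos: [555.1, -67.6, 94.0]
eef_rot: [-1.176, 2.907, -0.006]
contact_force: [-1.8, 0.3, 18.8]
grip_width: 51.1
grip_force: 52.4
```

```bash
python3 - <<'E'
from h import *
s=r.sense();print(s["t"],s["eef_pos"],s["eef_rot"],s["contact_force"],s["wrist_torque"],s["grip_width"],s["grip_force"])
c=shot("top","pics/t5.png");I=cv2.imread("pics/t5.png")
d=shot("scene","pics/s5.png");J=cv2.imread("pics/s5.png")
f=lambda X,x,y:cv2.resize(X[y:y+100,x:x+100],None,fx=4,fy=4,interpolation=cv2.INTER_CUBIC)
cv2.imwrite("pics/crop5.png",np.hstack([f(J,170,150),f(I,240,150)]))
E
```

```text
11.0667 [555.06982288 -67.56356312  94.03316688] [-1.17640122  2.90656262 -0.00596155] [-1.76016893  0.25433905 18.81433085] [-0.02610272  0.39698189 -0.09694198] 51.12722624507204 52.39737399958926
```

View pics/crop5.png

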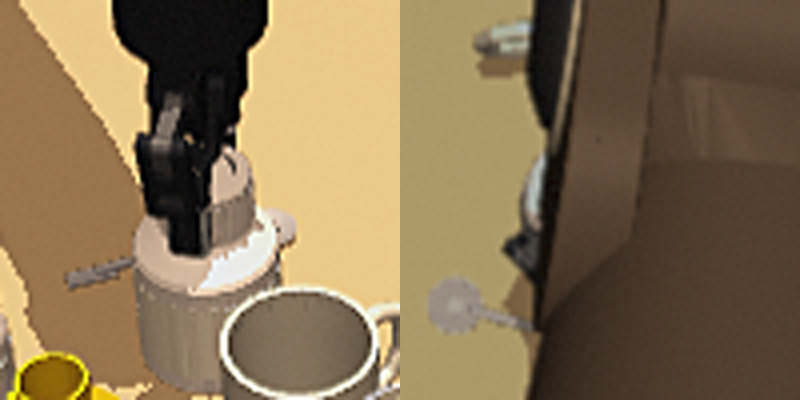

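The gripper has turned 64°, and the jar is still standing where it was, at crop (205,300). I'll lift gently and feel whether the cap is free.

Emit:
drive_tool(angular=[[0, 0, 0], [0, 0, 0], [0, 0, 0], [0, 0, 0], [0, 0, 0], [0, 0, 0], [0, 0, 0], [0, 0, 0]], linear=[[0, 0, -0.3], [0, 0, -0.6], [0, 0, -0.9], [0, 0, -1.2], [0, 0, -1.5], [0, 0, -1.5], [0, 0, -1.5], [0, 0, -1.5]], gripper=[4.2, 4.2, 4.2, 4.2, 4.2, 4.2, 4.2, 4.2])

```text
t: 11.83
eef_pos: [552.4, -67.0, 104.8]
eef_rot: [1.174, -2.913, -0.0]
contact_force: [1.2, -0.2, 0.6]
grip_width: 50.9
grip_force: 52.1
```

No pull is felt, so the cap is free. I'll raise it another 6.6 cm straight up.

Emit:
drive_tool(angular=[[0, 0, 0], [0, 0, 0], [0, 0, 0], [0, 0, 0], [0, 0, 0], [0, 0, 0], [0, 0, 0], [0, 0, 0]], linear=[[0, 0, -0.5], [0, 0, -1.2], [0, 0, -2], [0, 0, -3], [0, 0, -4], [0, 0, -5], [0, 0, -6], [0, 0, -6.6]], gripper=[4.2, 4.2, 4.2, 4.2, 4.2, 4.2, 4.2, 4.2])

```text
t: 12.5
eef_pos: [553.2, -67.0, 173.3]
eef_rot: [-1.174, 2.912, -0.001]
contact_force: [-0.0, -0.4, -1.1]
grip_width: 50.7
grip_force: 52.1
```

Emit:
drive_tool(angular=[[0, 0, 0], [0, 0, 0], [0, 0, 0], [0, 0, 0], [0, 0, 0], [0, 0, 0], [0, 0, 0], [0, 0, 0]], linear=[[0, 0, 0], [0, 0, 0], [0, 0, 0], [0, 0, 0], [0, 0, 0], [0, 0, 0], [0, 0, 0], [0, 0, 0]], gripper=[4.2, 4.2, 4.2, 4.2, 4.2, 4.2, 4.2, 4.2])

```text
t: 13.17
eef_pos: [552.6, -67.0, 171.1]
eef_rot: [1.174, -2.914, -0.0]
contact_force: [-0.3, 1.7, -0.9]
grip_width: 50.9
grip_force: 52.1
```

```bash
python3 - <<'E'
from h import *
s=r.sense();print(s["t"],s["eef_pos"],s["contact_force"],s["grip_width"],s["grip_force"])
d=shot("scene","pics/s6.png");J=cv2.imread("pics/s6.png")
cv2.imwrite("pics/crop6.png",cv2.resize(J[90:290,130:370],None,fx=3,fy=3,interpolation=cv2.INTER_CUBIC))
E
```

```text
13.1667 [552.56474434 -66.99829723 171.08164092] [-0.34095872  1.68608417 -0.92365779] 50.86823196380694 52.134691999581264
```

View pics/crop6.png

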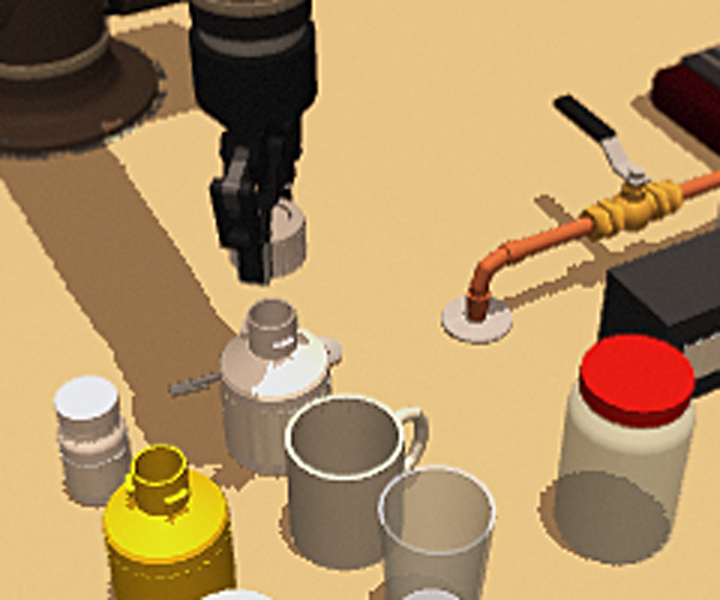

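The picture shows the jar open at (272,325) with the cap held level straight above it at (285,240). The lever is across the pipe at (600,130), and nothing else has moved.

```bash
python3 -c "
from rig import r
print(r.close_job())"
```

```text
the job is handed in; nothing more can be done
None
```

I handed the job in at about 13 s, and no verdict came back. The valve lever is at its closed stop, and the cap is off and held level about 5 cm above the open jar. The jar is still standing where it was, and I saw nothing else moved.

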